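# Refit the stirrer's push knob and hold it in

## Robot

A 6-joint arm with a two-finger parallel gripper is mounted at the origin on the work surface. World frame = base frame: x ahead of the robot, y to its left, z up, the work surface at z = 0. Lengths are in m, angles in rad, forces in N, time in s.
With the tool pointing down it reaches from about 0.25 to 0.725 m from the base axis. Payload 4 kg.
Tool frame: the origin (TCP) lies at the very end of the fingers, on their centre line; the grasp point (between the pads) lies tcp_to_grasp behind it (tcp_to_grasp is the distance from the TCP to the grasp point, in m); z points along the fingers, y is the line along which they close (so a half turn about z gives the same grasp; the last joint's range is limited). The gripper opens to 85 mm and grips with 20 to 120 N. Pads are 22 mm wide; open, the fingers measure 114 mm over their backs; the gripper's body (76 mm by 85 mm) begins 54 mm behind the grasp point. The pads swing forward as they close: fully open they stand 13 mm farther back than shut.
Start: joints at [-1.179, 0.241, 0.005, 1.335, 0, 1.571], TCP at [0.191, -0.462, 0.231] pointing down, gripper open.
Joint ranges: [-2.72, 2.72], [-1.05, 1.87], [-1.09, 1.28], [-1.99, 2.15], [-1.42, 1.44], [-3.14, 3.14]. Speed limits (rad/s): [2.79, 2.79, 3.14, 3.14, 3.14, 3.14].

## Interface

Orientations are given as a rotation vector (axis times angle).
In Python, from plant import read_state, grab_frame, hand_in, tcp_to_grasp gives the robot as it stands.
- The arm moves only by the tool apply_moves, never from a script. Its argument "commands" is one flat list of numbers, 5 for each row, row after row: the shift along the tool's x, y, z in m, then the turn about the tool's z in rad, then the finger opening in m, from 0 to 0.0854. A call has 1 to 10 rows; each row shifts and turns the commanded pose from where the row before left it, along the tool's axes as they then stand; what a row does not reach is not made up. A row lasts 1/10 s, in which the tool goes at most 50 mm and 8.59 degrees, less where a joint would pass 70% of its speed; a pose out of reach is approached as far as the arm can. A call with a gripper value outside its range is refused whole. The fingers move at their own pace and stop on an object; "grip_force" is the grip in N (left out, the last holds). Time passes only in rows, so rows that do not move let the fingers close. It gives the time, the measured TCP pose, the force, the opening and the grip force at its end, in the units of the state.
- read_state(): the state, without advancing time (a new reading comes with each control period).
- grab_frame(name): name is "side" or "top"; returns a dict with "color" (384x512x3 uint8, blue, green, red), "intrinsics" (3x3 intrinsics, pixels), "D" ([k1, k2, p1, p2, k3] as OpenCV has them; the pictures are not rectified), "position" and "orientation" of the camera in the world. Camera axes: x right, y down, z forward; pixel columns grow to the right and rows downward; lengths in m; the calibration is good to about 2 mm. A picture is of the moment at which its call begins. There is no depth.
- hand_in(): hands the job in; it is judged then, once.
The state is a dict: "t": time; "joints": joint angles; "dq": joint speeds; "joint_torque": joint torques, N m; "ee_pos": TCP position; "eef_rot": TCP orientation; "force": force on the tool from outside, world axes, zero at the start; "moment": the same for the moment, N m; "finger_gap": finger opening in m; "grip_force": force on a finger pad.
Only numpy, scipy, OpenCV 4.12 (cv2) and the standard library are available. Lean on these libraries where they do the work, as an engineer would, in place of code of your own. Each camera call takes 0.05 s, during which the arm holds its last target. There are 200 camera calls.

## Task

The hotplate stirrer has lost its control knob. Take the large knob with the raised white pointer line out of the spares tray, turn it so that the flat in its bore matches the flat of the stirrer's bare D-shaft, push it all the way onto the shaft, then press it in against the push switch's spring and keep it pressed: finish with the gripper still holding the knob pressed in. Leave the other spares in the tray and do not knock over or shift the bottle and the beaker.

Things in the scene. Friction and masses are not known exactly. Their poses are not given: they have to be found in the camera images.
- knob_center (a point): Centre of the black round fluted knob, 36 mm in diameter, 30 mm tall, about 80 g, standing upright, bore down, in one of the tray's compartments. D-bore from below, on the axis: 13.2 mm wide, 15 mm deep (it ends at this point), its flat 2.6 mm from the axis. z up; x runs from the axis along the raised white pointer line on top: the bore's flat is on that side. Can be gripped at any yaw.
- knob_pointer (a point): Outer end of the white pointer line on the knob's top face, 17 mm from the knob's axis and 15 mm above knob_center; same axes as knob_center.
- shaft_tip (a point): Middle of the top end of the bare upright steel D-shaft, 87 mm above the bench, 22 mm above the deck. 12 mm in diameter, flat 2 mm from the axis, tip chamfered 0.8 mm. z up; x is the way the flat faces, different each time. The knob fits when its pointer points that way (within some 8 degrees) and is fully on when knob_center meets this point. The shaft turns with light friction (0.03 N m).
- stirrer: Cream-white hotplate stirrer, fixed, 280 x 200 mm. Origin: on the bench under the shaft's axis; x to its rear, z up. Its level control deck, 65 mm high, carries the shaft 45 mm behind the front edge and 50 mm from the right edge, beside a dark display; the white hotplate, 95 mm high, begins 60 mm behind the shaft. With the knob fully on, its underside is 7 mm above the deck.
- push (a joint): The push switch under the shaft: how far the shaft is pressed straight down, in m, 0 at rest to 0.004 fully in. Its spring takes about 4 N to start moving and 10 N fully in, and comes back when let go.
- tray: Light grey spares tray fixed to the bench, 205 x 205 mm, walls 32 mm high and 4 mm thick, floor 4 mm thick, 2 x 2 compartments 96 mm square inside, their centres 50 mm from the tray's middle lines, dividers about 28 mm high. Origin: middle of its underside.
- small_knob_center (a point): Centre of a small plain black knob without pointer, 27 mm wide at the base and 16 mm tall, in another compartment of the tray; stays in the tray.
- stir_bar_center (a point): Centre of a white magnetic stir bar, 50 mm long and 10 mm thick, lying in another compartment; stays in the tray.
- screw_cap_center (a point): Centre of a blue bottle screw cap, 52 mm in diameter and 25 mm tall, in another compartment; stays in the tray.
- reagent_bottle: Brown glass reagent bottle with a blue cap, 76 mm in diameter and 150 mm tall, standing on the bench beyond the tray. Origin: middle of its underside.
- beaker: Clear glass beaker, 75 mm wide at the rim and 92 mm tall, standing on the bench beyond the tray. Origin: middle of its underside.
Mind the look-alikes: they are no part of the job. What is shaped like the part that bears knob_center but green or turquoise is not meant.

How it is judged:
On the way, in this order (a step that is already met when the one before it is completed fails the run):
1. the knob is lifted clear of the tray (height (world z) of knob_center above 0.07 m), for 0.1 s.
2. the knob is all the way on the shaft, flat to flat (distance between knob_center and shaft_tip below 0.0025 m and angle between the x axis of knob_center and the x axis of shaft_tip, either way round below 0.35 rad and x of knob_pointer in the frame of shaft_tip above 0.01 m and angle between knob_center's own z axis and vertical below 0.1 rad), for 0.1 s.
At the end, for the whole second after the job is handed in: Knob fully on the shaft (knob_center within 2.5 mm of shaft_tip; pointer within 0.35 rad of the way the shaft flat faces, not opposite; upright within 0.1 rad), push switch held in by more than 2.5 of its 4 mm, and the fingers still bearing on the knob, all through the last second (all of step 2 and value of joint push above 0.0025 m and contact force between the fingers and knob above 2 N); the arm keeps its last pose, push and grip.
It fails at once if another spare is lifted out of the tray (z of any of small_knob_center, stir_bar_center, screw_cap_center in the frame of tray above 0.045 m).
It fails at once if the bottle or the beaker is shifted by more than 30 mm or tipped (distance of any of reagent_bottle, beaker from where it was at the start of the episode above 0.03 m or angle between any of reagent_bottle, beaker's own z axis and vertical above 0.3 rad).
It also fails if it takes over 40 s, if anything falls off the work surface, if the arm or the gripper's body presses on something with over 40 N, if the wrist force passes 120 N, or if a joint passes its speed limit or range.

## Working session

There is one attempt and no reset: what is moved stays moved. The work goes in short steps, Python scripts to look and compute and a tool call to move; the robot and the scene stay as the last step left them, time stands still between calls to the robot, and variables do not carry over. Pictures are saved under pics/ and viewed, at most 10 in all, crops included, and the job is handed in when it is done.

Besides the shell and the picture viewer there is one more tool, called as name(argument=value, ...), one argument or row to a line, values as JSON. apply_moves: Moves the arm, as the interface text tells. Its arguments: {"type":"object","properties":{"commands":{"type":"array","items":{"type":"number"}},"grip_force":{"type":"number"}},"required":["commands"]}

```bash
mkdir -p pics
cat > h.py <<'E'
import numpy as np, cv2, pickle
from scipy.spatial.transform import Rotation as R
def rot(o):
    o=np.array(o,float)
    if o.shape==(3,3): return o
    return R.from_rotvec(o).as_matrix() if o.size==3 else R.from_quat(o).as_matrix()
def ray(f,px):
    n=cv2.undistortPoints(np.array([[px]],float),np.array(f["intrinsics"]),np.array(f["D"]))[0,0]
    return np.array(f["position"]),rot(f["orientation"])@np.array([n[0],n[1],1])
def at_z(f,px,z):
    p,d=ray(f,px); return p+d*(z-p[2])/d[2]
def proj(f,P):
    M=rot(f["orientation"]).T; t=-M@np.array(f["position"])
    return cv2.projectPoints(np.array(P,float).reshape(-1,3),cv2.Rodrigues(M)[0],t,np.array(f["intrinsics"]),np.array(f["D"]))[0][:,0]
E
python3 - <<'E'
from plant import *
from h import *
for n in("top","side"):
    f=grab_frame(n); pickle.dump(f,open(n+"0.pkl","wb")); cv2.imwrite(f"pics/{n}0.png",cv2.resize(f["color"],(800,600),interpolation=cv2.INTER_CUBIC))
    print(n,f["position"],f["orientation"],f["intrinsics"],f["D"])
print(tcp_to_grasp, read_state())
E
```

```text
top [ 0.43698311 -0.07579359  1.25191512] [-2.13174401  2.15734386 -0.15523737] [[463.89390877   0.         269.09111644]
 [  0.         463.89390877 192.57515768]
 [  0.           0.           1.        ]] [0.01438907 0.         0.         0.         0.        ]
side [ 0.31419266 -0.61699736  0.85348068] [-2.40266888  0.63796713 -0.2327309 ] [[435.43868394   0.         260.20874658]
 [  0.         435.43868394 199.18152406]
 [  0.           0.           1.        ]] [-0.06670527  0.          0.          0.          0.        ]
0.0187 {'t': 0.1, 'joints': array([-1.17901431e+00,  2.41355257e-01,  3.87479578e-03,  1.33521886e+00,
        6.22870234e-06,  1.57077333e+00]), 'dq': array([-0.00095947, -0.00294878,  0.004676  ,  0.00067893, -0.00023377,
       -0.0004492 ]), 'joint_torque': array([-2.27932705e-04, -3.73136330e+01,  2.53010756e+01,  1.08291980e-02,
       -8.47839431e-06, -1.78650321e-06]), 'ee_pos': array([ 0.19070371, -0.46159139,  0.23049924]), 'eef_rot': array([-3.07966937e+00, -6.11153242e-01,  5.71853432e-04]), 'force': array([-0.22853607, -0.45124737,  0.43988609]), 'moment': array([-0.03074035,  0.04276839, -0.00822649]), 'grip_force': 0.0, 'finger_gap': 0.08551911280466526}
```

View pics/top0.png

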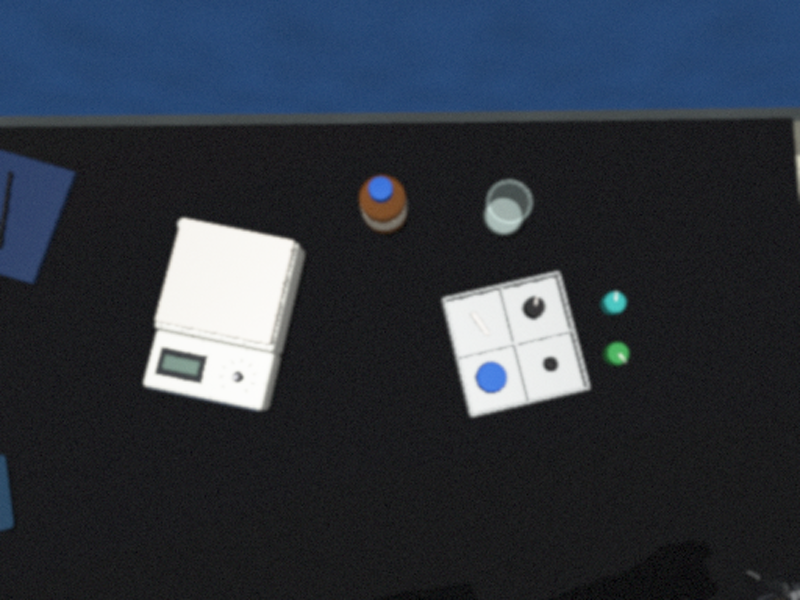

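View pics/side0.png

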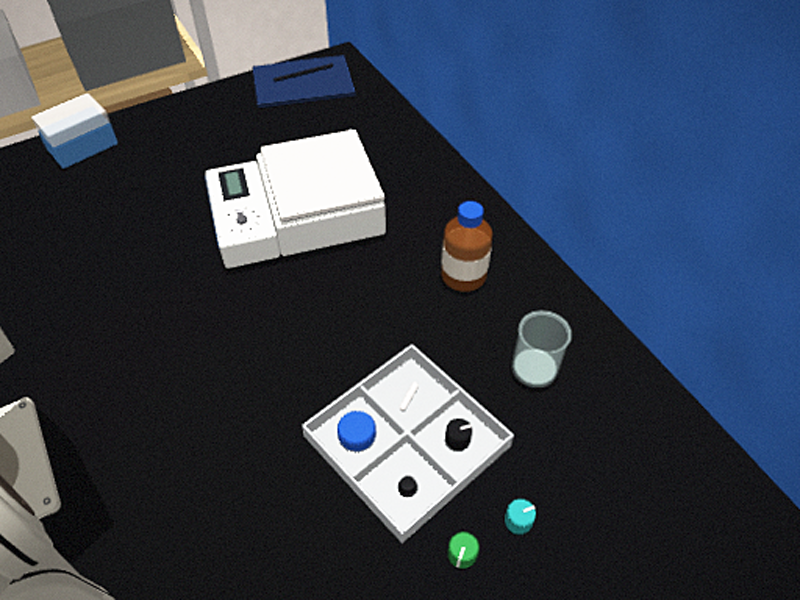

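The top view shows the large knob at about (533,307), with its pointer going up and to the right, and the shaft at (238,377). In the side view the knob is at (459,433) and the shaft at (241,217). Next I'll make zoomed crops in one montage.

Run:
```python
from h import *
tiles=[]
for n,c in(("top",[(341,196),(152,241)]),("side",[(294,276),(154,139)])):
    f=pickle.load(open(n+"0.pkl","rb"))
    row=[]
    for (u,v) in c:
        h=(20,15); 
        row.append(cv2.resize(f["color"][v-15:v+15,u-20:u+20],(400,300),interpolation=cv2.INTER_CUBIC))
    tiles.append(np.hstack(row))
cv2.imwrite("pics/crops0.png",np.vstack(tiles))
```

```text
(no output)
```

View pics/crops0.png

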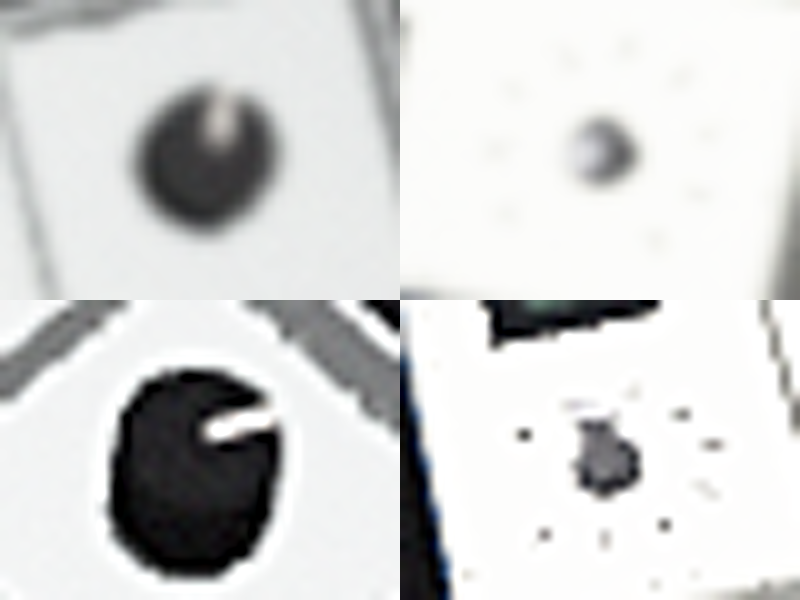

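```bash
cat > fit.py <<'E'
from h import *
from scipy.optimize import least_squares
S=8
def fill(f,P,u0,v0,w,h):
    q=(proj(f,P)-[u0-.5,v0-.5])*S-.5
    m=np.zeros((h*S,w*S),np.uint8); cv2.fillPoly(m,[cv2.convexHull(np.round(q*16).astype(np.int32))],1,shift=4,lineType=cv2.LINE_8); return m.astype(bool)
def circ(r,n=72,flat=None):
    a=np.linspace(0,2*np.pi,n,endpoint=False); x,y=r*np.cos(a),r*np.sin(a)
    if flat is not None:
        b=np.arccos(flat/r); a=np.linspace(b,2*np.pi-b,n); x,y=r*np.cos(a),r*np.sin(a)
    return np.c_[x,y]
def place(xy,z,c,yaw):
    C,s=np.cos(yaw),np.sin(yaw); return np.c_[xy@np.array([[C,s],[-s,C]])+c,np.full(len(xy),z)]
def masks(kind,f,c,yaw,win):
    if kind=="knob":
        o=circ(.018); t=fill(f,place(o,.034,c,yaw),*win); b=fill(f,np.r_[place(o,.034,c,yaw),place(o,.004,c,yaw)],*win)
        l=fill(f,place(np.array([[.004,-.0015],[.017,-.0015],[.017,.0015],[.004,.0015]]),.0345,c,yaw),*win)
        L=[b&~t&~l,t&~l,l]
    else:
        o=circ(.006,flat=.002); t=fill(f,place(o,.087,c,yaw),*win); b=fill(f,np.r_[place(o,.087,c,yaw),place(o,.065,c,yaw)],*win)
        e=o[[0,-1]]; fl=fill(f,np.r_[place(e,.087,c,yaw),place(e,.065,c,yaw)],*win)&b&~t
        cam=np.array(f["position"])[:2]-c
        if cam@[np.cos(yaw),np.sin(yaw)]<.002: fl[:]=False
        L=[t,b&~t&~fl,fl]
    return L
def model(kind,f,c,yaw,img,win,sig=.7):
    u0,v0,w,h=win
    L=masks(kind,f,c,yaw,win); bg=~np.any(L,0)
    A=[cv2.resize(cv2.GaussianBlur(m.astype(np.float32),(0,0),sig*S),(w,h),interpolation=cv2.INTER_AREA).ravel() for m in [bg]+L]
    A=np.array(A).T; y=img[v0:v0+h,u0:u0+w].astype(float).mean(2).ravel()
    k=np.linalg.solve(A.T@A+.01*np.eye(4),A.T@y); r=A@k-y
    return (r**2).mean(),k
E
cat > run.py <<'E'
from fit import *
from scipy.optimize import minimize
from plant import *
F={}
for n in("top","side"):
    fs=[grab_frame(n) for _ in range(10)]; f=fs[0]; f["color"]=np.mean([x["color"] for x in fs],0).astype(np.float32); F[n]=f
    pickle.dump(f,open(n+"1.pkl","wb"))
W={("knob","top"):(341,196,.034),("knob","side"):(293,277,.034),("shaft","top"):(152,241,.087),("shaft","side"):(154.5,139,.087)}
for (kind,n),(u,v,z) in W.items():
    f=F[n]; c0=at_z(f,(u,v),z)[:2]; r=13 if kind=="knob" else 6
    win=(int(u)-r,int(v)-r,2*r+1,2*r+1); out=[]
    for yaw in np.radians(np.arange(-180,180,15)):
        best=minimize(lambda p:model(kind,f,c0+p[:2]*.001,yaw,f["color"],win,abs(p[2]))[0],[0,0,.7],method="Nelder-Mead",options=dict(initial_simplex=[[0,0,.7],[3,0,.7],[0,3,.7],[0,0,1]],maxiter=60))
        out.append((best.fun,np.degrees(yaw),*(c0+best.x[:2]*.001),abs(best.x[2]),model(kind,f,c0+best.x[:2]*.001,yaw,f["color"],win,abs(best.x[2]))[1].round()))
    print(kind,n,c0.round(4))
    for o in sorted(out,key=lambda o:o[0])[:7 if kind=="shaft" else 3]: print("%.1f yaw %d xy %.4f %.4f sig %.2f"%o[:5],o[5])
E
time python3 run.py
```

```text
knob top [ 0.605 -0.265]
78.8 yaw -14 xy 0.6045 -0.2666 sig 0.97 [235. 145.  57. 358.]
112.0 yaw -29 xy 0.6039 -0.2653 sig 1.00 [234. 198.  53. 326.]
148.0 yaw 0 xy 0.6050 -0.2673 sig 1.04 [236. 107.  63. 334.]
knob side [ 0.5993 -0.2727]
883.1 yaw -14 xy 0.6035 -0.2675 sig 0.50 [246.  13.  39. 383.]
976.0 yaw 0 xy 0.6031 -0.2685 sig 0.37 [245.  26.  36. 346.]
1442.0 yaw 14 xy 0.6032 -0.2681 sig 0.31 [245.  21.  48. 121.]
shaft top [0.4899 0.2193]
84.0 yaw 90 xy 0.4911 0.2243 sig 1.14 [250. 195.   6.   0.]
85.9 yaw 105 xy 0.4912 0.2243 sig 1.18 [250. 194.  -0.   0.]
89.7 yaw 75 xy 0.4911 0.2244 sig 1.25 [251. 199. -12.   0.]
94.0 yaw 59 xy 0.4911 0.2244 sig 1.22 [250. 200.  -7.   0.]
97.0 yaw 119 xy 0.4914 0.2246 sig 1.29 [251. 202. -24.   0.]
98.1 yaw -75 xy 0.4921 0.2219 sig 1.28 [ 251.  204. -228.   20.]
103.3 yaw 45 xy 0.4915 0.2247 sig 1.28 [250. 212. -26.   0.]
shaft side [0.4864 0.2073]
781.3 yaw -105 xy 0.4873 0.2184 sig 0.44 [ 254.  164. -672.  107.]
891.2 yaw -90 xy 0.4881 0.2173 sig 0.72 [ 256.  148. -278.   99.]
897.7 yaw -119 xy 0.4869 0.2182 sig 0.78 [ 256.  156. -201.  101.]
959.7 yaw -75 xy 0.4878 0.2179 sig 0.79 [255. 155.  -5.  87.]
1016.1 yaw -135 xy 0.4866 0.2180 sig 0.95 [257. 147. -81.  98.]
1089.4 yaw -59 xy 0.4882 0.2181 sig 1.12 [258. 158.   8.  72.]
1167.6 yaw -165 xy 0.4872 0.2200 sig 1.59 [262. 217. -16.  -5.]
real	0m20.485s
user	0m16.713s
sys	0m0.142s
```

Run:
```python
from fit import *
rows=[]
for n,(u,v),c,hyp in(("top",(152,241),(.4911,.2243),90),("side",(154,139),(.4873,.2184),-105)):
    f=pickle.load(open(n+"1.pkl","rb")); k=25; w=16;h=12
    im=cv2.resize(np.clip(f["color"],0,255)[v-h:v+h,u-w:u+w].astype(np.uint8),(400,300),interpolation=cv2.INTER_NEAREST)
    k=12.5; a=im.copy()
    # contrast stretch
    g=im.copy()
    t=lambda P:np.round((proj(f,P)-[u-w-.5,v-h-.5])*k).astype(np.int32)
    c=np.array(c); yaw=np.radians(hyp); o=circ(.006,flat=.002)
    for z,col in((.087,(0,0,255)),(.065,(0,160,0))): cv2.polylines(a,[t(place(o,z,c,yaw))],True,col,1)
    rows.append(np.hstack([g,a]))
cv2.imwrite("pics/shaft1.png",np.vstack(rows))
```

```text
(no output)
```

View pics/shaft1.png

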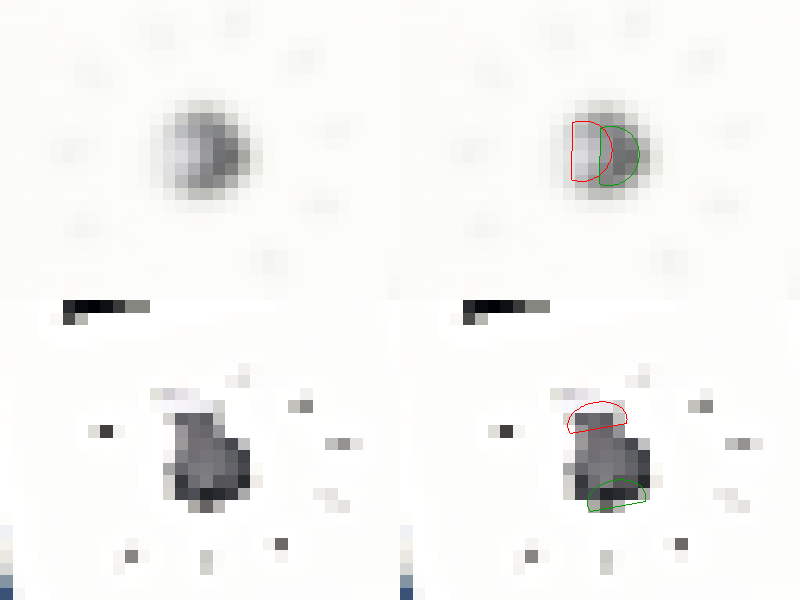

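Run:
```python
from fit import *
M={"top":((152,241),[(80,75),(160,38),(237,22),(302,60),(322,207),(270,262),(82,228),(72,150)]),
"side":((154,139),[(105,132),(302,106),(343,143),(330,200),(281,244),(206,262),(131,256),(240,78)])}
for n,((u,v),pts) in M.items():
    f=pickle.load(open(n+"1.pkl","rb"))
    P=np.array([at_z(f,(x/12.5+u-16-.5,y/12.5+v-12-.5),.065)[:2] for x,y in pts])
    s=least_squares(lambda p:np.hypot(*(P-p[:2]).T)-p[2],[*P.mean(0),.025])
    print(n,s.x.round(4),(s.fun*1000).round(1)); a=np.degrees(np.arctan2(*(P-s.x[:2]).T[::-1])); print(np.sort(a).round())
    for z in(.065,.072,.087): print(z,((proj(f,[[*s.x[:2],z]])[0]-[u-16.5,v-12.5])*12.5).round())
```

```text
top [0.4915 0.2263 0.0272] [ 2.4 -2.1  0.3  0.5  0.3 -0.6  0.5 -1.3]
[-146. -114.  -47.  -15.   20.   57.   88.  122.]
0.065 [199. 153.]
0.072 [191. 152.]
0.087 [172. 149.]
side [0.4893 0.2267 0.0273] [-0.4 -1.6  0.6  0.1  0.4 -0.7  0.4  1.2]
[-147. -113.  -80.  -47.  -12.   21.   56.  124.]
0.065 [211. 172.]
0.072 [205. 147.]
0.087 [191.  94.]
```

```bash
cat > run2.py <<'E'
from fit import *
from scipy.optimize import minimize, nnls
F={n:pickle.load(open(n+"1.pkl","rb")) for n in("top","side")}
C0={"top":np.array([.4915,.2263]),"side":np.array([.4893,.2267])}
Wn={"top":(145,234,15,15),"side":(147,130,15,17)}
SG={"top":1.0,"side":.45}
def res(n,c,yaw,rc,hc,sig):
    f=F[n]; win=Wn[n]; u0,v0,w,h=win
    o=circ(.006,flat=.002); e=o[[0,-1]]; q=circ(rc)
    t=fill(f,place(o,.087,c,yaw),*win); zb=.065+hc
    b=fill(f,np.r_[place(o,.087,c,yaw),place(o,zb,c,yaw)],*win)&~t
    fl=fill(f,np.r_[place(e,.087,c,yaw),place(e,zb,c,yaw)],*win)&b
    if (np.array(f["position"])[:2]-c)@[np.cos(yaw),np.sin(yaw)]<.002: fl[:]=False
    b&=~fl; sh=t|b|fl
    ct=fill(f,place(q,zb,c,0),*win)&~sh; cs=fill(f,np.r_[place(q,zb,c,0),place(q,.065,c,0)],*win)&~sh&~ct
    L=[~(sh|ct|cs),t,b,fl,ct,cs]
    A=np.array([cv2.resize(cv2.GaussianBlur(m.astype(np.float32),(0,0),sig*S),(w,h),interpolation=cv2.INTER_AREA).ravel() for m in L]).T
    y=f["color"][v0:v0+h,u0:u0+w].mean(2).ravel()
    k,rn=nnls(A,y); return rn**2/len(y),k
out=[]
tot={}
for n in F:
    for yd in range(-180,180,15):
        yaw=np.radians(yd)
        def fun(p): return res(n,C0[n]+p[:2]*.001,yaw,abs(p[2])*.001,np.clip(p[3],.5,7)*.001,abs(p[4]))[0]*(1+.03*(p[:2]**2).sum())
        s=np.array([[0,0,9,4,SG[n]]]*6); s[1:]+=np.diag([1,1,-1.5,2,.2])
        b=minimize(fun,s[0],method="Nelder-Mead",options=dict(initial_simplex=s,maxiter=150))
        tot[n,yd]=(b.fun,b.x.round(2),res(n,C0[n]+b.x[:2]*.001,yaw,abs(b.x[2])*.001,np.clip(b.x[3],.5,7)*.001,abs(b.x[4]))[1].round())
for yd in range(-180,180,15): print(yd,"%.1f"%tot["top",yd][0],tot["top",yd][1],"%.0f"%tot["side",yd][0],tot["side",yd][1],tot["side",yd][2])
E
python3 run2.py
```

```text
-180 24.0 [-0.29 -0.85  7.56  5.16  0.95] 357 [-0.34 -0.73  8.31  4.16  0.35] [252. 257. 121.  83. 118.   0.]
-165 19.9 [-0.16 -0.84  7.38  4.62  0.94] 312 [-0.45 -1.01  8.42  3.    0.29] [253. 256. 117. 123.  96.   0.]
-150 16.7 [-0.17 -0.91  7.34  4.66  0.96] 321 [-0.43 -1.56  8.26  3.69  0.17] [253. 251. 128. 126.  93.  24.]
-135 14.6 [-0.14 -0.74  7.51  4.64  0.89] 334 [-0.4  -1.63  8.32  3.72 -0.03] [253. 254. 136. 129.  90.  36.]
-120 13.6 [-0.24 -0.46  7.83  5.88  0.8 ] 333 [-0.07 -1.38  8.3   3.34  0.01] [253. 260. 168. 127.  90.  21.]
-105 16.8 [ 0.04 -0.44  7.82  5.53  0.86] 321 [-0.4  -1.82  8.11  6.7   0.23] [252. 255. 521. 119. 119.  45.]
-90 14.8 [-0.02 -0.38  7.99  5.62  0.71] 344 [-0.49 -1.62  8.17  4.76  0.18] [253. 253. 228. 129. 100.  36.]
-75 11.8 [-0.01 -0.74  7.86  6.85  0.74] 360 [-0.5  -1.57  8.13  3.79  0.22] [253. 250. 161. 129.  86.  16.]
-60 9.6 [-0.05 -0.9   7.72  6.13  0.8 ] 404 [-0.33 -1.1   8.18  4.38  0.44] [254. 253. 141. 130. 100.   0.]
-45 8.2 [-0.1  -0.76  7.49  6.69  0.84] 344 [-0.2  -0.84  8.55  3.03  0.25] [253. 247. 127. 135.  89.   0.]
-30 7.
[... 807 characters left out ...]
3   3.49  0.38] [254. 234. 123.   0.  72.   0.]
90 16.3 [-0.1  -0.62  7.32  4.26  0.92] 337 [-0.11 -0.84  8.34  2.27  0.3 ] [253. 241. 123.   0.  47.   0.]
105 22.1 [ 0.02 -0.63  7.29  4.27  0.93] 323 [-0.19 -1.09  8.37  2.52  0.27] [253. 238. 121.   0.  58.   0.]
120 30.4 [ 0.03 -0.91  7.7   5.23  0.86] 345 [-0.1  -0.74  8.22  3.26  0.37] [253. 245. 122.   0.  71.   0.]
135 34.6 [-0.3  -0.97  7.63  5.65  0.83] 289 [-0.39 -0.71  8.56  2.28  0.15] [252. 243. 118.   0.  80.   0.]
150 37.1 [-0.1  -0.86  8.16  5.62  0.79] 321 [-0.55 -0.93  8.47  2.64  0.16] [252. 239. 115.   0.  90.   0.]
165 40.4 [-0.03 -0.69  7.99  6.84  0.8 ] 398 [-0.45 -0.73  8.46  3.35  0.27] [252. 244. 114.   0. 105.   0.]
```

Run:
```python
from h import *
from plant import *
f=pickle.load(open("top1.pkl","rb")); s=.64
for a,z in(((443,297),.032),((560,272),.032),((589,388),.032),((471,417),.032),((513,238),.0),((505,216),0),((388,225),0)):
    print(a,at_z(f,(a[0]*s-.18,a[1]*s-.18),z).round(4))
st=read_state(); print(st["t"],st["joints"].round(3)); print(R.from_rotvec(st["eef_rot"]).as_matrix().round(3))
```

```text
(443, 297) [ 0.6235 -0.1126  0.032 ]
(560, 272) [ 0.6643 -0.3133  0.032 ]
(589, 388) [ 0.4669 -0.3537  0.032 ]
(471, 417) [ 0.4213 -0.1558  0.032 ]
(513, 238) [ 0.7324 -0.239   0.    ]
(505, 216) [ 0.7725 -0.226   0.    ]
(388, 225) [ 0.7588 -0.0182  0.    ]
1.1 [-1.179  0.241  0.005  1.335  0.     1.571]
[[ 0.924  0.382  0.   ]
 [ 0.382 -0.924  0.   ]
 [ 0.    -0.    -1.   ]]
```

apply_moves(
  commands=[0.0456,-0.0022,0.003,0,0.056,0.0456,-0.0022,0.003,0,0.056,0.0456,-0.0022,0.003,0,0.056,0.0456,-0.0022,0.003,0,0.056,0.0456,-0.0022,0.003,0,0.056,0.0456,-0.0022,0.003,0,0.056,0.0456,-0.0022,0.003,0,0.056,0.0456,-0.0022,0.003,0,0.056,0.0456,-0.0022,0.003,0,0.056,0.0456,-0.0022,0.003,0,0.056],
  grip_force=40,
)

```text
t: 2.1
ee_pos: [0.6056, -0.2666, 0.2011]
eef_rot: [3.081, 0.612, 0.0]
force: [-0.2, -0.4, 0.3]
finger_gap: 0.0558
grip_force: 0.0
```

apply_moves(
  commands=[0,0,0.008,-0.138,0.056,0,0,0.008,-0.138,0.056,0,0,0.008,-0.138,0.056,0,0,0.008,-0.138,0.056,0,0,0.008,-0.138,0.056,0,0,0.008,-0.138,0.056,0,0,0.008,-0.138,0.056,0,0,0.008,-0.138,0.056,0,0,0.008,-0.138,0.056,0,0,0.008,-0.138,0.056],
)

```text
t: 3.1
ee_pos: [0.6039, -0.2676, 0.1207]
eef_rot: [-1.98, -2.438, 0.0]
force: [-0.1, -0.1, -0.2]
finger_gap: 0.0559
grip_force: 0.0
```

```bash
cat >> h.py <<'E'
def rel(st,target):
    M=R.from_rotvec(st["eef_rot"]).as_matrix(); print("t",round(st["t"],2),"pos",st["ee_pos"].round(4),"yaw",np.degrees(np.arctan2(M[1,0],M[0,0])).round(2),"tilt z",M[:,2].round(4),"gap",round(st["finger_gap"],4),"F",st["force"].round(1),"j",st["joints"].round(2))
    print("tool delta",(M.T@(np.array(target)-st["ee_pos"])).round(4))
E
python3 -c "
from h import *; from plant import *
rel(read_state(),[.604,-.267,.007])"
```

```text
t 3.1 pos [ 0.6039 -0.2676  0.1207] yaw 101.84 tilt z [-3.e-04  1.e-04 -1.e+00] gap 0.0559 F [-0.1 -0.1 -0.2] j [-0.42  0.62  0.3   1.25 -0.    0.95]
tool delta [0.0006 0.0002 0.1137]
```

apply_moves(
  commands=[0.0006,0,0.025,0,0.056,0,0,0.025,0,0.056,0,0,0.02,0,0.056,0,0,0.015,0,0.056,0,0,0.01,0,0.056,0,0,0.01,0,0.056,0,0,0.006,0,0.056,0,0,0.002,0,0.056,0,0,0,0,0.056],
)

```text
t: 4.0
ee_pos: [0.604, -0.2671, 0.0085]
eef_rot: [1.987, 2.433, 0.0]
force: [-0.1, -0.7, -0.3]
finger_gap: 0.0558
grip_force: 0.0
```

apply_moves(
  commands=[0,0,0,0,0.03,0,0,0,0,0.03,0,0,0,0,0.03,0,0,0,0,0.03,0,0,0,0,0.03],
  grip_force=40,
)

```text
t: 4.5
ee_pos: [0.6046, -0.2674, 0.0094]
eef_rot: [1.986, 2.432, 0.001]
force: [0.7, 0.2, 5.4]
finger_gap: 0.0343
grip_force: 40.1
```

apply_moves(
  commands=[0,0,-0.005,0,0.03,0,0,-0.015,0,0.03,0,0,-0.025,0,0.03,0,0,-0.03,0,0.03,0,0,-0.03,0,0.03,0,0,-0.025,0,0.03,0,0,-0.02,0,0.03,0,0,0,0,0.03,0,0,0,0,0.03],
)

```text
t: 5.4
ee_pos: [0.6038, -0.2671, 0.1585]
eef_rot: [1.987, 2.433, 0.0]
force: [0.1, -0.4, -1.9]
finger_gap: 0.0348
grip_force: 40.0
```

```bash
python3 -c "
from h import *; from plant import *
rel(read_state(),[.490,.2256,.13])
f=grab_frame('side'); g=grab_frame('top'); pickle.dump((f,g),open('l.pkl','wb'))
T=[]
for q in(f,g):
    u,v=proj(q,[.604,-.267,.165])[0].astype(int); T.append(cv2.resize(q['color'][max(v-45,0):v+45,u-30:u+30],(400,600),interpolation=cv2.INTER_CUBIC))
cv2.imwrite('pics/lift.png',np.hstack(T))"
```

```text
t 5.4 pos [ 0.6038 -0.2671  0.1585] yaw 101.51 tilt z [ 4.e-04 -2.e-04 -1.e+00] gap 0.0348 F [ 0.1 -0.4 -1.9] j [-0.42  0.6   0.36  1.33  0.    0.95]
tool delta [ 0.5055 -0.0132  0.0283]
```

View pics/lift.png

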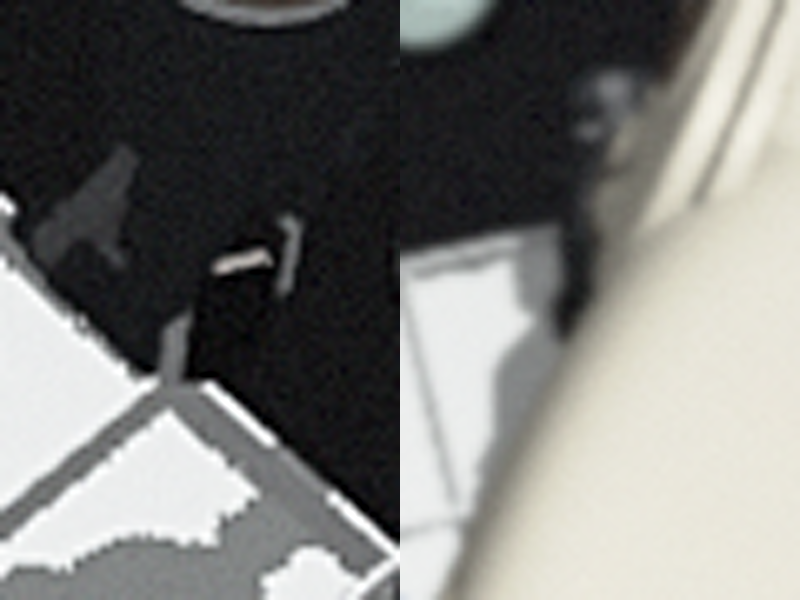

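The knob is held between the fingers. Its pointer line runs from (215,270) to (272,255) in the side crop, so I can compute its yaw.

```bash
python3 -c "
from h import *
f,g=pickle.load(open('l.pkl','rb'))
u,v=proj(f,[.604,-.267,.165])[0].astype(int); k=400/60
P=[at_z(f,(u-30-.5+x/k,v-45-.5+y/k),.184)[:2] for x,y in((215,270),(272,255))]
print(P, np.linalg.norm(P[1]-P[0]),np.degrees(np.arctan2(*(P[1]-P[0])[::-1])))"
```

```text
[array([ 0.60472851, -0.26855578]), array([ 0.62125703, -0.27221932])] 0.016929653658325522 -12.497536709993804
```

apply_moves(
  commands=[0.025,-0.0007,0,0,0.03,0.045,-0.0012,0,0,0.03,0.045,-0.0012,0,0,0.03,0.045,-0.0012,0,0,0.03,0.045,-0.0012,0,0,0.03,0.045,-0.0012,0,0,0.03,0.045,-0.0012,0,0,0.03,0.045,-0.0012,0,0,0.03,0.045,-0.0012,0,0,0.03,0.045,-0.0012,0,0,0.03],
)

```text
t: 6.5
ee_pos: [0.505, 0.1533, 0.1568]
eef_rot: [-1.987, -2.432, 0.004]
force: [1.2, 0.2, -0.6]
finger_gap: 0.0345
grip_force: 40.0
```

apply_moves(
  commands=[0.045,-0.0012,0,0,0.03,0.03,-0.0008,0,0,0.03,0,0,0.01,0.12,0.03,0,0,0.01,0.12,0.03,0,0,0.01,0.12,0.03,0,0,0.01,0.12,0.03,0,0,0,0,0.03,0,0,0,0,0.03],
)

```text
t: 7.3
ee_pos: [0.489, 0.2247, 0.1172]
eef_rot: [-2.506, -1.894, 0.004]
force: [0.2, 0.4, -1.1]
finger_gap: 0.0346
grip_force: 40.0
```

```bash
python3 -c "
from h import *; from plant import *
rel(read_state(),[.4904,.2257,.0975])
f=grab_frame('side'); g=grab_frame('top'); pickle.dump((f,g),open('m.pkl','wb'))
T=[]
for q in(f,g):
    u,v=proj(q,[.49,.226,.115])[0].astype(int); T.append(cv2.resize(q['color'][v-30:v+30,u-20:u+20],(400,600),interpolation=cv2.INTER_CUBIC))
cv2.imwrite('pics/over.png',np.hstack(T))"
```

```text
t 7.3 pos [0.489  0.2247 0.1172] yaw 74.16 tilt z [-0.0024 -0.0012 -1.    ] gap 0.0346 F [ 0.2  0.4 -1.1] j [ 0.43  0.39 -0.09  1.09 -0.    2.28]
tool delta [0.0014 0.0011 0.0197]
```

View pics/over.png

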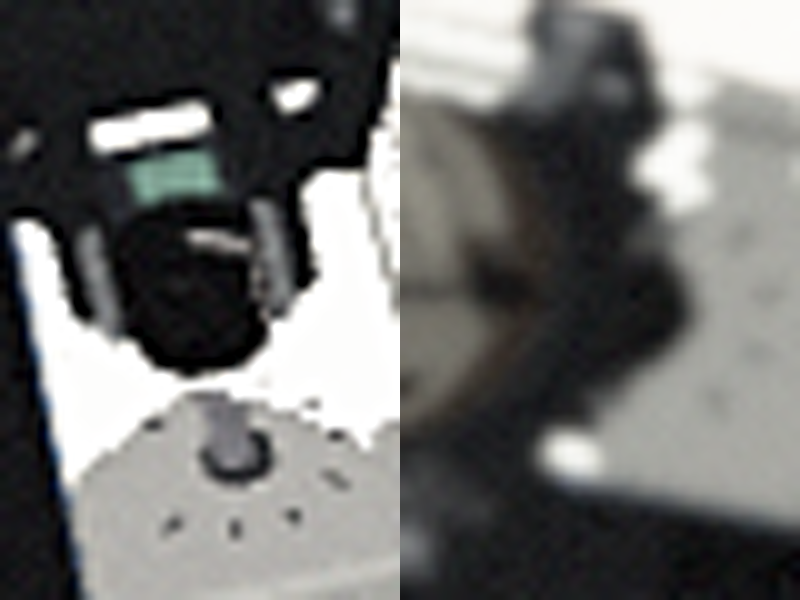

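The side view shows the deck in shadow, with the shaft at (228,430) and its collar at (238,455). The knob above is centred at about (195,290), which puts it over the axis, so I'll descend.

apply_moves(
  commands=[0,0,0.008,0,0.03,0,0,0.006,0,0.03,0,0,0.004,0,0.03,0,0,0,0,0.03,0,0,0,0,0.03],
)

```text
t: 7.9
ee_pos: [0.4897, 0.225, 0.1002]
eef_rot: [-2.509, -1.891, 0.001]
force: [-0.4, 0.1, -0.8]
finger_gap: 0.0346
grip_force: 40.0
```

```bash
python3 -c "
from h import *; from plant import *
rel(read_state(),[.4904,.2257,.0924])"
```

```text
t 7.9 pos [0.4897 0.225  0.1002] yaw 74.02 tilt z [-3.e-04 -1.e-04 -1.e+00] gap 0.0346 F [-0.4  0.1 -0.8] j [ 0.43  0.41 -0.11  1.05  0.    2.28]
tool delta [0.0008 0.0005 0.0078]
```

Correct laterally and descend gently until contact.

apply_moves(
  commands=[0.0008,0.0005,0.003,0,0.03,0,0,0.002,0,0.03,0,0,0.0015,0,0.03,0,0,0.001,0,0.03,0,0,0,0,0.03],
)

```text
t: 8.4
ee_pos: [0.4904, 0.2256, 0.0926]
eef_rot: [-2.509, -1.891, 0.001]
force: [-1.8, -0.4, -0.9]
finger_gap: 0.0344
grip_force: 40.0
```

apply_moves(
  commands=[0,0,0.001,0,0.03,0,0,0,0,0.03],
)

```text
t: 8.6
ee_pos: [0.4906, 0.2257, 0.0918]
eef_rot: [2.509, 1.891, 0.0]
force: [-0.4, -0.1, -1.0]
finger_gap: 0.0346
grip_force: 40.0
```

apply_moves(
  commands=[0,0,0.001,0,0.03,0,0,0,0,0.03],
)

```text
t: 8.8
ee_pos: [0.4906, 0.2257, 0.0909]
eef_rot: [2.509, 1.891, 0.001]
force: [-0.2, 0.3, 0.9]
finger_gap: 0.0351
grip_force: 40.0
```

apply_moves(
  commands=[0,0,0.001,0,0.03,0,0,0,0,0.03],
)

```text
t: 9.0
ee_pos: [0.4906, 0.2258, 0.09]
eef_rot: [2.509, 1.891, 0.001]
force: [-0.3, -0.1, 1.6]
finger_gap: 0.0347
grip_force: 40.0
```

apply_moves(
  commands=[0,0,0.0003,-0.06,0.03,0,0,0,-0.06,0.03,0,0,0,-0.06,0.03,0,0,0,-0.06,0.03,0,0,0,-0.06,0.03],
)

```text
t: 9.5
ee_pos: [0.4901, 0.2254, 0.0896]
eef_rot: [-2.195, -2.247, 0.001]
force: [-0.5, -0.4, 1.6]
finger_gap: 0.0347
grip_force: 40.0
```

apply_moves(
  commands=[0,0,0.0003,-0.06,0.03,0,0,0,-0.06,0.03,0,0,0,-0.06,0.03,0,0,0,-0.06,0.03,0,0,0,-0.06,0.03],
)

```text
t: 10.0
ee_pos: [0.4903, 0.2254, 0.0894]
eef_rot: [1.835, 2.55, -0.001]
force: [-1.2, -1.5, 1.8]
finger_gap: 0.0347
grip_force: 40.0
```

apply_moves(
  commands=[0,0,0.0005,-0.06,0.03,0,0,0,-0.06,0.03,0,0,0,-0.06,0.03],
)

```text
t: 10.3
ee_pos: [0.4909, 0.2259, 0.089]
eef_rot: [1.598, 2.704, 0.001]
force: [1.2, 1.0, -0.5]
finger_gap: 0.0347
grip_force: 40.0
```

apply_moves(
  commands=[0,0,0.0003,-0.06,0.03,0,0,0,-0.06,0.03,0,0,0,-0.06,0.03],
)

```text
t: 10.6
ee_pos: [0.4907, 0.2259, 0.0884]
eef_rot: [1.348, 2.837, 0.001]
force: [0.1, 0.6, -0.3]
finger_gap: 0.0346
grip_force: 40.1
```

apply_moves(
  commands=[0,0,0.0003,-0.06,0.03,0,0,0,-0.06,0.03,0,0,0,-0.06,0.03],
)

```text
t: 10.9
ee_pos: [0.4904, 0.2258, 0.0879]
eef_rot: [-1.088, -2.947, 0.0]
force: [-0.9, 0.3, -0.9]
finger_gap: 0.0346
grip_force: 40.1
```

apply_moves(
  commands=[0,0,0.0,-0.06,0.03,0,0,0,-0.06,0.03,0,0,0,-0.06,0.03],
)

```text
t: 11.2
ee_pos: [0.4909, 0.2261, 0.088]
eef_rot: [0.819, 3.033, 0.002]
force: [1.8, 1.5, -1.1]
finger_gap: 0.0342
grip_force: 40.0
```

apply_moves(
  commands=[0,0,0.002,0,0.03,0,0,0.002,0,0.03,0,0,0.002,0,0.03,0,0,0,0,0.03],
)

```text
t: 11.6
ee_pos: [0.491, 0.2261, 0.0821]
eef_rot: [0.823, 3.031, 0.002]
force: [2.0, 1.3, 1.1]
finger_gap: 0.0345
grip_force: 40.2
```

apply_moves(
  commands=[0,0,0.002,0,0.03,0,0,0.001,0,0.03,0,0,0.001,0,0.03,0,0,0,0,0.03],
)

```text
t: 12.0
ee_pos: [0.4909, 0.2261, 0.0783]
eef_rot: [0.822, 3.031, 0.002]
force: [2.2, 3.0, 1.8]
finger_gap: 0.0349
grip_force: 40.3
```

apply_moves(
  commands=[-0.0001,0.0005,0.001,0,0.03,0,0,0.001,0,0.03,0,0,0,0,0.03],
)

```text
t: 12.3
ee_pos: [0.491, 0.2261, 0.076]
eef_rot: [0.822, 3.032, 0.0]
force: [1.8, 3.3, 1.8]
finger_gap: 0.0344
grip_force: 40.3
```

apply_moves(
  commands=[0,0,0.001,0,0.03,0,0,0,0,0.03],
)

```text
t: 12.5
ee_pos: [0.491, 0.2261, 0.0751]
eef_rot: [0.822, 3.032, 0.0]
force: [2.5, 3.2, 2.5]
finger_gap: 0.0348
grip_force: 40.3
```

apply_moves(
  commands=[0,0,0.001,0,0.03,0,0,0,0,0.03],
)

```text
t: 12.7
ee_pos: [0.491, 0.2261, 0.0743]
eef_rot: [0.822, 3.032, 0.0]
force: [1.7, 2.8, 3.7]
finger_gap: 0.0345
grip_force: 40.3
```

apply_moves(
  commands=[0,0,0.001,0,0.03,0,0,0,0,0.03],
)

```text
t: 12.9
ee_pos: [0.491, 0.2261, 0.0733]
eef_rot: [0.822, 3.032, 0.0]
force: [1.7, 2.2, 6.1]
finger_gap: 0.0346
grip_force: 40.4
```

apply_moves(
  commands=[0,0,0.001,0,0.03,0,0,0,0,0.03],
)

```text
t: 13.1
ee_pos: [0.491, 0.2262, 0.0731]
eef_rot: [0.822, 3.031, 0.001]
force: [0.7, 1.2, 9.5]
finger_gap: 0.0345
grip_force: 41.1
```

apply_moves(
  commands=[0,0,0.001,0,0.03,0,0,0,0,0.03],
)

```text
t: 13.3
ee_pos: [0.4911, 0.2261, 0.073]
eef_rot: [0.822, 3.031, 0.001]
force: [-2.2, 0.9, 14.6]
finger_gap: 0.0347
grip_force: 41.5
```

```bash
python3 -c "
from fit import *; from plant import *
st=read_state(); rel(st,[.491,.2261,.073])
f=grab_frame('side'); u,v=proj(f,[.49,.226,.085])[0].astype(int); k=10
a=cv2.resize(f['color'][v-30:v+30,u-20:u+20],(400,600),interpolation=cv2.INTER_CUBIC); b=a.copy()
yaw=np.radians(149.6-114); c=np.array([.4905,.2252])
for P,col in((place(circ(.018),.098,c,0),(0,0,255)),(place(circ(.018),.068,c,0),(0,200,0)),(place(np.array([[.003,0],[.017,0.]]),.098,c,yaw),(255,0,255))):
    cv2.polylines(b,[np.round((proj(f,P)-[u-20.5,v-30.5])*k).astype(np.int32)],True,col,1)
cv2.imwrite('pics/seat.png',np.hstack([a,b]))"
```

```text
t 13.3 pos [0.4911 0.2261 0.073 ] yaw 149.64 tilt z [ 1.4e-03  6.0e-04 -1.0e+00] gap 0.0347 F [-2.2  0.9 14.6] j [ 0.43  0.44 -0.15  0.98 -0.    0.96]
tool delta [ 0.0001 -0.0001 -0.    ]
```

View pics/seat.png

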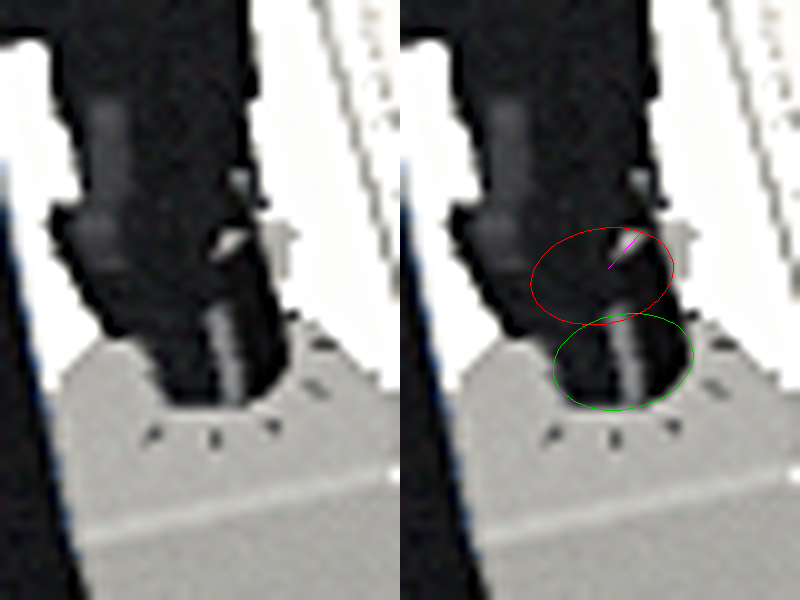

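The knob's outline and pointer match the fully seated and pressed pose: underside at about 68 mm, and no collar visible beneath it. I'll let it settle, then hand in.

apply_moves(
  commands=[0,0,0,0,0.03,0,0,0,0,0.03,0,0,0,0,0.03],
)

```text
t: 13.65
ee_pos: [0.4911, 0.2262, 0.073]
eef_rot: [0.822, 3.031, 0.002]
force: [-1.8, 0.9, 14.3]
finger_gap: 0.0347
grip_force: 41.5
```

```bash
python3 -c "
from h import *; from plant import *
st=read_state(); rel(st,[.491,.2261,.073]); print(hand_in() if st['force'][2]>11 else 'low force')"
```

```text
t 13.65 pos [0.4911 0.2262 0.073 ] yaw 149.64 tilt z [ 1.5e-03  6.0e-04 -1.0e+00] gap 0.0347 F [-1.8  0.9 14.3] j [ 0.43  0.44 -0.15  0.98 -0.    0.96]
tool delta [ 0.0001 -0.0002 -0.    ]
the job is handed in; nothing more can be done
None
```

The job is handed in at 13.65 s: by travel, force and the last picture, the knob is fully on the D-shaft and held pressed in against the switch with about 14 N, still in the gripper; `hand_in()` returned no verdict.

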